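Start a plate read

TASK

The small white plate reader has its plate tray standing out with a plate clipped in it. Without gripping anything, gently push the tray fully home by its grey front panel, then lightly press the green start key until it goes down, let it come back up, and draw the hand clear. Do not touch the plate in the tray, do not press the blue, red or dark grey keys, and leave the loose plate, the mouse and the bottle where they are.

Things in the scene. Friction and masses are not known exactly. Their poses are not given: they have to be found in the camera images.
- reader: White plate reader, fixed, 300 x 300 mm, 135 mm high. Origin: centre of its underside; x points from its front to its back, y to the left seen from the robot, z up. Front at x = -150 mm, 95 mm high above the tray slot; from there a deck slopes up 40 mm over 130 mm (17.1 degrees) to the flat top. On it four keys 45 mm apart, from +y: blue, green, red, dark grey. Pushes over 40 N would harm it.
- tray (a joint): How far the plate tray is out of the reader (m): 0 fully home, 0.11 fully out, sliding along the reader's x axis. It resists with about 3 N of friction, has no spring or catch, and stays where it is left. It ends on a firm stop at 0: arrive there slowly, below about 0.03 m/s.
- tray_front (a point): Centre of the front face of the tray's grey upright front panel (150 mm wide along the reader's y, 50 mm high, from 33 to 83 mm above the bench, 14 mm thick). Moves with the tray. At home the face stands 14 mm in front of the reader's front. Axes as the reader's: push along +x.
- run_plate: The white 384-well plate clipped in the tray just behind the front panel, 85.5 x 127.8 x 14.4 mm (x, y, z), its top 57 mm above the bench. Origin: centre of its underside.
- key_start (a joint): How far the green start key (white triangle; second from the left) is pressed (m): 0 up, 0.004 fully down. It sinks square to the deck; the spring gives 1.5 N at first and 4.5 N fully down, and lifts the key again. It counts as pressed from 0.0025.
- key_start_top (a point): Centre of the top face of the green start key, a round cap 20 mm across that stands 6 mm above the deck. Its z axis points out of the deck (tilted 17.1 degrees from vertical towards the reader's front), its x axis up the slope to the back, its y axis as the reader's y.
- key_eject (a joint): How far the blue eject key (leftmost, 45 mm to the +y side of the green one; same size and spring) is pressed (m), 0 up.
- key_stop (a joint): How far the red stop key (45 mm to the -y side of the green one; same size and spring) is pressed (m), 0 up.
- key_menu (a joint): How far the dark grey menu key (rightmost, 90 mm to the -y side of the green one; same size and spring) is pressed (m), 0 up.
- plate_a: Loose white 384-well plate lying on the bench in front of the reader, left or right of the tray, 85.5 x 127.8 x 14.4 mm (x, y, z), 60 g. Origin: centre of its underside.
- mouse: Grey computer mouse on the bench in front of the reader, on the other side of the tray, 108 x 60 x 36 mm (x, y, z). Origin: centre of its underside.
- bottle: Brown reagent bottle with a blue cap standing on the bench to the reader's left (+y), 62 mm across, 115 mm high. Origin: centre of its underside, z up its axis.
Things that resemble listed ones, but are neither listed nor needed, are in the scene too. Of the things that look like the bottle, take the one that is farthest from the robot's base at the start.

How it is judged (in metres and radians):
On the way, in this order (a step that is already met when the one before it is completed fails the run):
1. the tray is pushed home (within 3 mm) (value of joint tray below 0.003 m), for 0.1 s.
2. the green start key is pressed by the fingers, at least 2.5 mm down (value of joint key_start above 0.0025 m and contact force between the fingers and reader above 0.3 N), for 0.05 s.
At the end, for the whole second after the job is handed in: The tray is home within 3 mm, all four keys are up again (less than 1 mm down), and the loose plate, the mouse and the upright bottle are within 8 mm of where they stood (value of joint tray below 0.003 m and value of joint each of key_start, key_eject, key_stop, key_menu below 0.001 m and distance of each of plate_a, mouse, bottle from where it was at the start of the episode below 0.008 m and angle between bottle's own z axis and vertical below 0.1 rad); the robot touches nothing.
It fails at once if the start key is pressed (2 mm or more) while the tray is more than 5 mm out (value of joint key_start above 0.002 m and value of joint tray above 0.005 m).
It fails at once if the blue, red or dark grey key is pressed (1.2 mm or more) (value of joint any of key_eject, key_stop, key_menu above 0.0012 m).
It fails at once if the plate in the tray is touched (contact force between any of the fingers, the arm and run_plate above 0.5 N).
It fails at once if the reader, its tray or a key is pushed with more than 40 N, or the tray is slammed (faster than 0.25 m/s) (contact force between any of the fingers, the arm and reader above 40 N or velocity of joint tray below -0.25 m/s).
It fails at once if a loose plate, the mouse or the bottle is shifted by more than 8 mm, lifted or tipped (distance of any of plate_a, mouse, bottle from where it was at the start of the episode above 0.008 m or angle between bottle's own z axis and vertical above 0.2 rad).
It also fails if it takes over 45 s, if anything falls off the work surface, if the arm or the gripper's body presses on something with over 40 N, if the wrist force passes 120 N, or if a joint passes its speed limit or range.

ROBOT

A 7-joint arm with a two-finger parallel gripper is mounted at the origin on the work surface. World frame = base frame: x ahead of the robot, y to its left, z up, the work surface at z = 0. Lengths are in mm, angles in rad, forces in N, time in s.
With the tool pointing down it reaches from about 400 to 925 mm from the base axis. Payload 4.1 kg.
Tool frame: the origin (TCP) lies midway between the tips of the shut fingers; the grasp point (between the pads) lies bot.grip_depth behind it (bot.grip_depth is the distance from the TCP to the grasp point, in mm); z points along the fingers, y is the line along which they close (so a half turn about z gives the same grasp; the last joint's range is limited). The gripper opens to 85 mm and grips with 20 to 120 N. Pads are 22 mm wide; open, the fingers measure 114 mm over their backs; the gripper's body (76 mm by 85 mm) begins 54 mm behind the grasp point. The pads swing forward as they close: fully open they stand 13 mm farther back than shut.
Start: joints at [1.158, 0.398, 0.045, 1.537, -0.019, 1.207, -0.051], TCP at [200.676, -618.282, 231.347] pointing down, gripper open.
Joint ranges: [-2.82, 2.82], [-0.49, 2.23], [-1.37, 1.46], [0, 2.46], [-1.36, 4.5], [0.23, 2], [-2.94, 2.94]. Speed limits (rad/s): [2.57, 2.57, 3.14, 3.14, 3.14, 3.14, 3.14].

INTERFACE

Orientations are given as a rotation vector (axis times angle).
In Python, from bench import state, imaging, sign_off, finder, bot gives the robot as it stands.
- The arm moves only by the tool arm_command, never from a script. Its argument "increments" is a list of rows, each a list of 3 entries, a list of its own where there are three numbers: the shift along the tool's x, y, z normalised to -1 to 1, where 1 is 0.5 m, then the turn, a rotation vector about the tool's x, y, z normalised to -1 to 1, where 1 is 120 degrees, then the closure, from 0 (fully open) to 1 (shut). In form: [[[tx, ty, tz], [wx, wy, wz], grip], ...]. A call has 1 to 10 rows; each row shifts and turns the commanded pose from where the row before left it, along the tool's axes as they then stand; what a row does not reach is not made up. A row lasts 1/8 s, in which the tool goes at most 62.5 mm and 10.7 degrees, less where a joint would pass 70% of its speed; a pose out of reach is approached as far as the arm can. A call with a number of a shift or a turn outside -1 to 1 is refused whole. A call with a gripper value outside its range is refused whole. The fingers move at their own pace and stop on an object; "newtons" is the grip in N (left out, the last holds). Time passes only in rows, so rows that do not move let the fingers close. It gives the time, the measured TCP pose, the force, the opening and the grip force at its end, in the units of the state.
- state(): the state, without advancing time (a new reading comes with each control period).
- imaging.get_image(name): name is "scene" or "top" or "wrist"; returns the picture (420x560x3 uint8, blue, green, red); there is no depth.
- imaging.camera_info(name): a dict with "K" (3x3 intrinsics, pixels), "pose" (4x4, takes a point from camera to world coordinates); the wrist camera has in their place "T_tool_cam" (4x4, takes a point from camera to tool coordinates, whose origin is the TCP and whose axes are the flange's). Camera axes: x right, y up, looking along -z (the intrinsics and any distortion apply to the point x, -y, -z); pixel columns grow to the right and rows downward; lengths in mm; the calibration is good to about 2 mm. The wrist camera is an equidistant fisheye: a pixel r from the principal point sees the ray r / f radians off the axis. A picture is of the moment at which its call begins: read the wrist's pose just before it. camera_info takes no time and is no camera call.
- sign_off(): hands the job in; it is judged then, once.
Trained networks look in the newest picture that a camera, given by its name, has taken for a name from the list of things; names that differ only in an ending like _2 or _b are one class to them, and where a whole thing is asked for, a point or a joint stands for the part that bears it (a point fixed in the world has none). Each returns a list of dicts, best first, with "conf" (0 to 1); they miss things now and then, are a little off and sometimes report something else, mostly with a low value. They report only what shows in the picture. A call takes as long as a camera call. They do not tell look-alikes from the thing itself.
- finder.find_in(camera, query): "pixel" ([row, column] in pixels, amid what is visible of it).
- finder.masks_of(camera, query): "region" (420x560 bool, what is visible of it) and "pixel" ([row, column] in pixels, amid what is visible of it).
The state is a dict: "t": time; "joint_pos": joint angles; "joint_vel": joint speeds; "joint_torque": joint torques, N m; "tcp_pos": TCP position; "tcp_rot": TCP orientation; "ft_force": force on the tool from outside, world axes, zero at the start; "torque": the same for the moment, N m; "width": finger opening in mm; "grip_force": force on a finger pad.
Only numpy, scipy, OpenCV 4.12 (cv2) and the standard library are available. Lean on these libraries where they do the work, as an engineer would, in place of code of your own. Each camera call takes 0.05 s, during which the arm holds its last target. There are 200 camera calls.

## Working session

There is one attempt and no reset: what is moved stays moved. The work goes in short steps, Python scripts to look and compute and a tool call to move; the robot and the scene stay as the last step left them, time stands still between calls to the robot, and variables do not carry over. Pictures are saved under pics/ and viewed, at most 10 in all, crops included, and the job is handed in when it is done.

Besides the shell and the picture viewer there is one more tool, called in YAML: its name, and indented under it one key for each argument. arm_command: Moves the arm, as the interface text tells. Its arguments: {"type":"object","properties":{"increments":{"type":"array"},"newtons":{"type":"number"}},"required":["increments"]}

```bash
mkdir -p pics; ls; python3 - <<'E'
from bench import state, imaging, finder, bot
import cv2,numpy as np
np.set_printoptions(precision=3,suppress=True)
s=state();print(s['t'],s['tcp_pos'],s['tcp_rot'],s['width'],bot.grip_depth)
ims=[imaging.get_image(n) for n in('scene','top')]
cv2.imwrite('pics/a.png',ims[0]);cv2.imwrite('pics/b.png',ims[1])
for c in('scene','top'):
    i=imaging.camera_info(c);print(c,i)
    for q in('key_start','tray_front','reader','plate_a','mouse','bottle','run_plate'):
        print(q,[(np.round(d['pixel']),round(d['conf'],2)) for d in finder.find_in(c,q)])
print(imaging.camera_info('wrist'))
E
```

```text
pics
0.0 [ 200.466 -617.633  230.257] [-3.101 -0.491  0.001] 85.71433881973434 18.700000000000003
scene {'K': array([[522.369,   0.   , 287.971],
       [  0.   , 522.369, 210.782],
       [  0.   ,   0.   ,   1.   ]]), 'pose': array([[   0.194,   -0.622,    0.759, 1590.377],
       [   0.981,    0.12 ,   -0.153, -202.74 ],
       [   0.004,    0.774,    0.634,  949.415],
       [   0.   ,    0.   ,    0.   ,    1.   ]])}
key_start []
tray_front [(array([212., 293.]), 0.89)]
reader [(array([283., 291.]), 0.85)]
plate_a [(array([223., 364.]), 0.75)]
mouse [(array([214., 222.]), 0.79), (array([221., 295.]), 0.36)]
bottle [(array([194., 409.]), 0.84), (array([178., 357.]), 0.76), (array([189., 335.]), 0.61), (array([246., 372.]), 0.57)]
run_plate [(array([220., 292.]), 0.69)]
top {'K': array([[421.348,   0.   , 279.649],
       [  0.   , 421.348, 206.45 ],
       [  0.   ,   0.   ,   1.   ]]), 'pose': array([[  -0.009,    0.984,   -0.176,  402.14 ],
       [  -1.   ,   -0.011,   -0.012,    3.392],
       [  -0.013,    0.176,    0.984, 1042.751],
       [   0.   ,    0.   ,    0.   ,    1.   ]])}
key_start [(array([168., 280.]), 0.57)]
tray_front [(array([211., 278.]), 0.68)]
reader [(array([137., 291.]), 0.56)]
plate_a [(array([217., 196.]), 0.91)]
mouse []
bottle [(array([273., 216.]), 0.95), (array([292., 182.]), 0.87), (array([167., 206.]), 0.66), (array([245., 136.]), 0.55), (array([135., 291.]), 0.36)]
run_plate [(array([206., 281.]), 0.98)]
{'K': array([[325.192,   0.   , 278.442],
       [  0.   , 325.192, 212.462],
       [  0.   ,   0.   ,   1.   ]]), 'T_tool_cam': array([[   0.001,    0.96 ,    0.281,   70.544],
       [   1.   ,   -0.001,   -0.   ,    1.246],
       [   0.   ,    0.281,   -0.96 , -141.954],
       [   0.   ,    0.   ,    0.   ,    1.   ]])}
```

View pics/a.png

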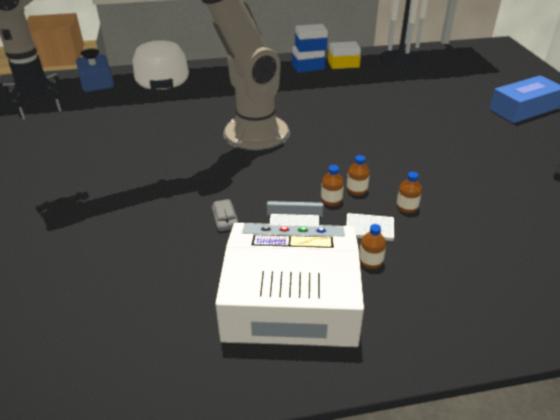

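View pics/b.png

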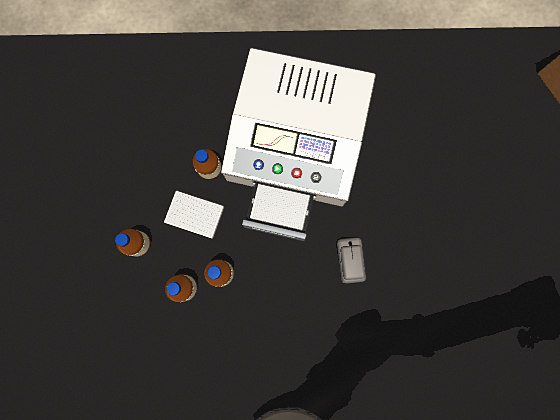

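The top view shows the keys clearly: blue (164,258), green (168,278), red (173,297) and grey (177,316). The tray panel runs from about (224,243) to (236,306). The scene view shows the reader from behind. Next I'll fit the reader's pose.

```bash
cat > h.py <<'E'
import cv2,numpy as np
from bench import state, imaging, finder, bot
from scipy.spatial.transform import Rotation as R
np.set_printoptions(precision=2,suppress=True)
F=np.diag([1,-1,-1.])
def proj(P,c='top'):
    i=imaging.camera_info(c);T=i['pose'];q=(np.atleast_2d(P)-T[:3,3])@T[:3,:3]@F.T@i['K'].T
    return q[:,:2]/q[:,2:]
def ray(uv,z,c='top'):
    i=imaging.camera_info(c);T=i['pose'];d=T[:3,:3]@F@np.linalg.solve(i['K'],[*uv,1]);o=T[:3,3]
    return o+d*(z-o[2])/d[2]
E
python3 - <<'E'
from h import *
im=imaging.get_image('top');hsv=cv2.cvtColor(im,cv2.COLOR_BGR2HSV)
pts=[]
for g in [(258,164),(278,168),(297,173),(316,177)]:
    w=im[g[1]-9:g[1]+10,g[0]-9:g[0]+10].astype(int);h=hsv[g[1]-9:g[1]+10,g[0]-9:g[0]+10]
    m=(h[...,1]>110) if g[0]<310 else (h[...,2]<130)
    y,x=np.nonzero(m);pts.append((x.mean()+g[0]-9,y.mean()+g[1]-9));print(pts[-1],m.sum())
np.save('keys.npy',pts)
for q in('tray_front','run_plate'):
    for d in finder.masks_of('top',q)[:1]:
        m=d['region'].astype(np.uint8);b=cv2.boxPoints(cv2.minAreaRect(cv2.findNonZero(m)));print(q,d['conf'],m.sum(),b.tolist())
cv2.imwrite('pics/c.png',cv2.resize(im[40:250,210:390],None,fx=2.8,fy=2.8,interpolation=cv2.INTER_CUBIC))
E
```

```text
(np.float64(258.1136363636364), np.float64(164.0681818181818)) 44
(np.float64(277.1304347826087), np.float64(168.5)) 46
(np.float64(296.25531914893617), np.float64(172.63829787234042)) 47
(np.float64(315.3970588235294), np.float64(177.0441176470588)) 68
tray_front 0.97 2923 [[241.7002410888672, 227.7898406982422], [252.31639099121094, 180.49961853027344], [314.625244140625, 194.48731994628906], [304.00909423828125, 241.7775421142578]]
run_plate 0.92 1924 [[249.27310180664062, 218.1984100341797], [257.3477478027344, 182.66993713378906], [309.6896057128906, 194.56581115722656], [301.6149597167969, 230.0942840576172]]
```

View pics/c.png

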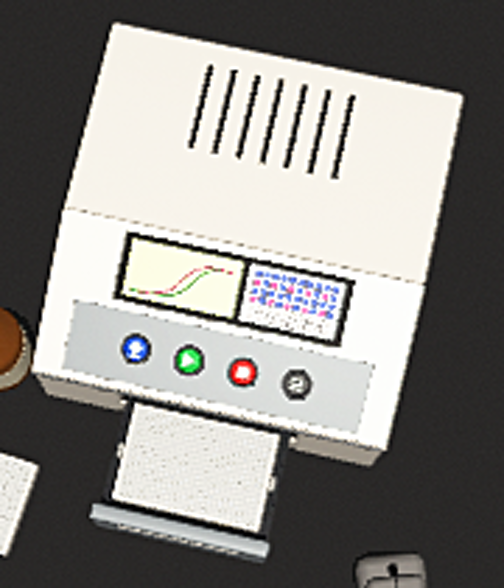

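```bash
python3 - <<'E'
from h import *
from scipy.optimize import least_squares
k=np.load('keys.npy')
uv=np.vstack([k,[(250.4,48.6),(375,73.9),(233.6,114.6),(361.8,141.4),(222.9,173.9),(347.1,200.7)]])
t=np.tan(np.radians(17.1))
def model(p):
    x,y,a,kx,ky=p
    kz=95+(kx+150)*t; n=np.array([-np.sin(np.radians(17.1)),0,np.cos(np.radians(17.1))])*6
    P=[np.array([kx,ky+d,kz])+n for d in(45,0,-45,-90)]
    P+=[(150,150,135),(150,-150,135),(-20,150,135),(-20,-150,135),(-150,150,95),(-150,-150,95)]
    c,s=np.cos(a),np.sin(a);return np.array(P)@np.array([[c,s,0],[-s,c,0],[0,0,1]])+[x,y,0]
r=least_squares(lambda p:(proj(model(p))-uv).ravel(),[600,-50,-.2,-100,22],loss='soft_l1')
x,y,a,kx,ky=r.x;print(r.x,np.degrees(a));print((proj(model(r.x))-uv))
print('green',model(r.x)[1])
M=np.array([[np.cos(a),-np.sin(a)],[np.sin(a),np.cos(a)]])
for q in[(242.9,223.9),(305.7,238.9)]: print('panel in reader', M.T@(ray(q,83)[:2]-[x,y]))
np.save('pose.npy',r.x)
for q in[(205,157)]: print('bottle',ray(q,115))
for q in[(217,268),(178,287)]: print('bottle',ray(q,115))
rz=R.from_euler('z',a)
f=rz.apply([-150-14-110,0,55])+[x,y,0];print('face',f)
s=state();R0=R.from_rotvec(s['tcp_rot'])
th=np.radians(17.1);G=rz*R.from_matrix(np.array([[np.cos(th),0,np.sin(th)],[0,-1,0],[np.sin(th),0,-np.cos(th)]]).T.T)
print(G.as_matrix(),'turn in tool deg',np.degrees((R0.inv()*G).as_rotvec()), 'turn/120',np.degrees((R0.inv()*G).as_rotvec())/120)
pre=rz.apply([-330,0,140])+[x,y,0]
print('pre',pre,'shift tool now /500',R0.inv().apply(pre-s['tcp_pos'])/500, R0.as_matrix())
E
```

```text
[ 762.46  -31.11   -0.23 -113.19   25.04] -13.205215852762597
[[-0.27  0.28]
 [-0.1  -0.02]
 [ 0.06 -0.01]
 [ 0.3  -0.24]
 [-0.49 -0.56]
 [ 1.02 -0.54]
 [-0.98  0.35]
 [ 0.46  0.73]
 [-1.54 -0.5 ]
 [ 1.37  0.33]]
green [656.26  19.53 112.06]
panel in reader [-252.67   74.89]
panel in reader [-254.88  -73.17]
bottle [684.6  184.27 115.  ]
bottle [432.64 152.29 115.  ]
bottle [392.58 236.37 115.  ]
face [495.7   31.48  55.  ]
[[ 0.93 -0.23  0.29]
 [-0.22 -0.97 -0.07]
 [ 0.29  0.   -0.96]] turn in tool deg [-4.65 16.67 30.96] turn/120 [-0.04  0.14  0.26]
pre [441.18  44.27 140.  ] shift tool now /500 [ 0.87 -1.11  0.18] [[ 0.95  0.31  0.  ]
 [ 0.31 -0.95 -0.  ]
 [ 0.    0.   -1.  ]]
```

arm_command:
  increments:
    - [[0.071,-0.04,0],[0,0,0],1]
    - [[0.071,-0.04,0],[0,0,0],1]
    - [[0.071,-0.04,0],[0,0,0],1]
    - [[0.071,-0.04,0],[0,0,0],1]
    - [[0.071,-0.04,0],[0,0,0],1]
    - [[0.071,-0.04,0],[0,0,0],1]
    - [[0.071,-0.04,0],[0,0,0],1]
    - [[0.071,-0.04,0],[0,0,0],1]
    - [[0.071,-0.04,0],[0,0,0],1]
    - [[0,0,0],[0,0,0],1]
  newtons: 20

```text
t: 2.2
tcp_pos: [452.2, -344.6, 231.5]
tcp_rot: [-3.1, -0.502, -0.003]
ft_force: [-0.0, -0.4, -0.7]
width: 0.4
grip_force: 0.0
```

arm_command:
  increments:
    - [[0.0306,-0.0793,0],[0,0,0],1]
    - [[0.0306,-0.0793,0],[0,0,0],1]
    - [[0.0306,-0.0793,0],[0,0,0],1]
    - [[0.0306,-0.0793,0],[0,0,0],1]
    - [[0.0306,-0.0793,0],[0,0,0],1]
    - [[0.0306,-0.0793,0],[0,0,0],1]
    - [[0.0306,-0.0793,0],[0,0,0],1]
    - [[0.0306,-0.0793,0],[0,0,0],1]
    - [[0.0306,-0.0793,0],[0,0,0],1]
    - [[0,0,0],[0,0,0],1]

```text
t: 3.45
tcp_pos: [469.9, 36.4, 231.7]
tcp_rot: [-3.101, -0.5, -0.002]
ft_force: [0.1, -1.3, -0.5]
width: -0.2
grip_force: 0.0
```

arm_command:
  increments:
    - [[0,0,0],[0,0,0.066],1]
    - [[0,0,0],[0,0,0.066],1]
    - [[0,0,0],[0,0,0.066],1]
    - [[0,0,0],[0,0,0.066],1]
    - [[0,0,0],[0,0,0],1]

```text
t: 4.08
tcp_pos: [469.8, 31.7, 231.3]
tcp_rot: [3.118, -0.376, 0.0]
ft_force: [-0.1, 0.7, -0.1]
width: -0.1
grip_force: 0.0
```

```bash
cat >> h.py <<'E'
def rel():
    s=state();x,y,a,kx,ky=np.load('pose.npy');rz=R.from_euler('z',a)
    Rt=R.from_rotvec(s['tcp_rot']);L=rz.inv()
    print('t',round(s['t'],2),'tcp',s['tcp_pos'],'in reader',L.apply(s['tcp_pos']-[x,y,0]),'F reader',L.apply(s['ft_force']),'w',round(s['width'],1))
    print('tool axes in reader\n',(L*Rt).as_matrix());return s,L,Rt
E
python3 - <<'E'
from h import *
rel(); im=imaging.get_image('wrist');cv2.imwrite('pics/d.png',im)
for q in('key_start','tray_front','run_plate'): print(q,[(np.round(d['pixel']),round(d['conf'],2)) for d in finder.find_in('wrist',q)])
E
```

```text
t 4.08 tcp [469.8   31.67 231.27] in reader [-299.26   -5.73  231.27] F reader [-0.23  0.65 -0.09] w -0.1
tool axes in reader
 [[ 1.   -0.01  0.  ]
 [-0.01 -1.   -0.  ]
 [ 0.    0.   -1.  ]]
key_start []
tray_front [(array([ 94., 268.]), 0.7)]
run_plate [(array([ 85., 269.]), 0.67)]
```

View pics/d.png

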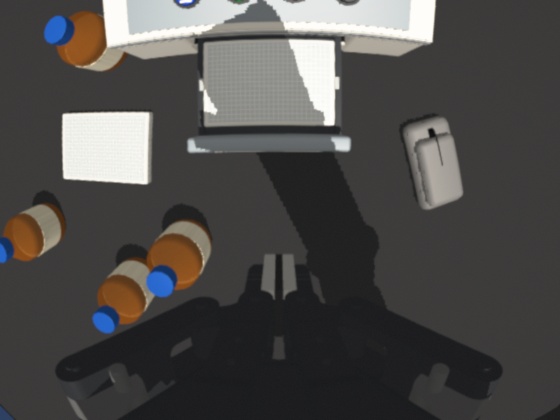

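The wrist view shows the panel centred ahead of the fingers, which are at column 279 (panel columns 188–350, row 144). The path is clear, so I'll lower the tool in front of the panel.

arm_command:
  increments:
    - [[0,0,0.058],[0,0,0],1]
    - [[0,0,0.058],[0,0,0],1]
    - [[0,0,0.058],[0,0,0],1]
    - [[0,0,0.058],[0,0,0],1]
    - [[0,0,0.058],[0,0,0],1]
    - [[0,0,0.058],[0,0,0],1]
    - [[0,0,0],[0,0,0],1]

```text
t: 5.15
tcp_pos: [467.9, 33.1, 55.6]
tcp_rot: [3.118, -0.373, -0.008]
ft_force: [-0.7, -0.1, -0.3]
width: -0.1
grip_force: 0.0
```

```bash
python3 -c "
from h import *
rel()"
```

```text
t 5.15 tcp [467.93  33.11  55.62] in reader [-301.41   -4.76   55.62] F reader [-0.68 -0.3  -0.27] w -0.1
tool axes in reader
 [[ 1.   -0.01 -0.  ]
 [-0.01 -1.   -0.  ]
 [-0.    0.   -1.  ]]
```

arm_command:
  increments:
    - [[0.014,0,0],[0,0,0],1]
    - [[0.014,0,0],[0,0,0],1]
    - [[0.014,0,0],[0,0,0],1]
    - [[0.01,0,0],[0,0,0],1]
    - [[0.01,0,0],[0,0,0],1]
    - [[0.01,0,0],[0,0,0],1]
    - [[0.01,0,0],[0,0,0],1]
    - [[0.01,0,0],[0,0,0],1]
    - [[0.01,0,0],[0,0,0],1]
    - [[0.01,0,0],[0,0,0],1]

```text
t: 6.4
tcp_pos: [524.2, 20.3, 57.0]
tcp_rot: [3.119, -0.374, -0.001]
ft_force: [-2.9, 0.9, 0.2]
width: -0.1
grip_force: 1.5
```

arm_command:
  increments:
    - [[0.01,0,0],[0,0,0],1]
    - [[0.01,0,0],[0,0,0],1]
    - [[0.01,0,0],[0,0,0],1]
    - [[0.01,0,0],[0,0,0],1]
    - [[0.01,0,0],[0,0,0],1]

```text
t: 7.02
tcp_pos: [548.6, 14.3, 57.1]
tcp_rot: [3.119, -0.375, -0.001]
ft_force: [-2.7, 1.7, -0.9]
width: 0.1
grip_force: 1.5
```

```bash
python3 -c "
from h import *
rel()"
```

```text
t 7.03 tcp [548.62  14.33  57.1 ] in reader [-218.56   -4.61   57.1 ] F reader [-2.99  1.05 -0.94] w 0.1
tool axes in reader
 [[ 1.   -0.01 -0.  ]
 [-0.01 -1.   -0.  ]
 [-0.    0.   -1.  ]]
```

arm_command:
  increments:
    - [[0.01,0,0],[0,0,0],1]
    - [[0.01,0,0],[0,0,0],1]
    - [[0.01,0,0],[0,0,0],1]
    - [[0.01,0,0],[0,0,0],1]
    - [[0.006,0,0],[0,0,0],1]
    - [[0.005,0,0],[0,0,0],1]
    - [[0.005,0,0],[0,0,0],1]

```text
t: 7.9
tcp_pos: [575.9, 7.5, 57.4]
tcp_rot: [3.119, -0.375, 0.0]
ft_force: [-2.4, 2.0, -1.5]
width: 0.2
grip_force: 1.4
```

arm_command:
  increments:
    - [[0.005,0,0],[0,0,0],1]
    - [[0.005,0,0],[0,0,0],1]
    - [[0.004,0,0],[0,0,0],1]

```text
t: 8.28
tcp_pos: [582.7, 6.0, 57.3]
tcp_rot: [3.119, -0.375, 0.0]
ft_force: [-3.0, 1.1, -1.6]
width: 0.2
grip_force: 1.3
```

```bash
python3 -c "
from h import *
rel()"
```

```text
t 8.28 tcp [582.71   5.95  57.33] in reader [-183.46   -4.98   57.33] F reader [-3.14  0.36 -1.6 ] w 0.2
tool axes in reader
 [[ 1.   -0.01  0.  ]
 [-0.01 -1.   -0.  ]
 [ 0.    0.   -1.  ]]
```

arm_command:
  increments:
    - [[0.004,0,0],[0,0,0],1]
    - [[0.004,0,0],[0,0,0],1]
    - [[0.004,0,0],[0,0,0],1]

```text
t: 8.65
tcp_pos: [588.5, 4.5, 57.3]
tcp_rot: [3.119, -0.375, 0.0]
ft_force: [-2.0, 0.6, -1.0]
width: -0.3
grip_force: 1.3
```

arm_command:
  increments:
    - [[0.004,0,0],[0,0,0],1]

```text
t: 8.78
tcp_pos: [590.5, 4.1, 57.4]
tcp_rot: [3.119, -0.375, 0.0]
ft_force: [-2.6, 1.5, -0.6]
width: -0.2
grip_force: 1.3
```

arm_command:
  increments:
    - [[0.003,0,0],[0,0,0],1]

```text
t: 8.9
tcp_pos: [591.9, 3.7, 57.3]
tcp_rot: [3.119, -0.375, 0.0]
ft_force: [-2.7, 0.9, -0.1]
width: 0.0
grip_force: 1.3
```

arm_command:
  increments:
    - [[0.003,0,0],[0,0,0],1]

```text
t: 9.02
tcp_pos: [593.0, 3.4, 57.3]
tcp_rot: [3.119, -0.375, -0.001]
ft_force: [-5.0, 2.0, 2.2]
width: -0.2
grip_force: 2.4
```

arm_command:
  increments:
    - [[0.003,0,0],[0,0,0],1]

```text
t: 9.15
tcp_pos: [593.0, 3.5, 57.3]
tcp_rot: [3.119, -0.374, -0.006]
ft_force: [-8.4, 1.1, 6.5]
width: 0.1
grip_force: 4.5
```

arm_command:
  increments:
    - [[0.002,0,0],[0,0,0],1]

```text
t: 9.28
tcp_pos: [593.0, 3.4, 57.3]
tcp_rot: [3.118, -0.374, -0.009]
ft_force: [-11.0, 3.5, 7.7]
width: 0.1
grip_force: 5.3
```

The tray is on its stop: the position is frozen while the force rises. Backing off.

arm_command:
  increments:
    - [[-0.01,0,0],[0,0,0],1]
    - [[-0.02,0,0],[0,0,0],1]
    - [[-0.02,0,0],[0,0,0],1]
    - [[0,0,-0.05],[0,0,0],1]
    - [[0,0,-0.06],[0,0,0],1]
    - [[0,0,-0.06],[0,0,0],1]
    - [[0,0,-0.06],[0,0,0],1]
    - [[0,0,-0.06],[0,0,0],1]
    - [[0,0,0],[0,0,0],1]

```text
t: 10.4
tcp_pos: [572.9, 8.9, 204.9]
tcp_rot: [-3.119, 0.375, -0.01]
ft_force: [0.5, 0.2, -0.3]
width: 0.1
grip_force: 0.0
```

```bash
python3 - <<'E'
from h import *
s,L,Rt=rel()
x,y,a,kx,ky=np.load('pose.npy')
im=imaging.get_image('wrist');cv2.imwrite('pics/e.png',im)
# green in wrist -> ray intersect z=112
h=cv2.cvtColor(im,cv2.COLOR_BGR2HSV);i=imaging.camera_info('wrist')
m=((h[...,0]>45)&(h[...,0]<80)&(h[...,1]>110)).astype(np.uint8)
n,l,st,c=cv2.connectedComponentsWithStats(m)
for j in np.argsort(-st[1:,4])[:2]+1:
    u=c[j];d=(u-i['K'][:2,2])/i['K'][0,0];r=np.hypot(*d);v=np.array([d[0]*np.sin(r)/r,d[1]*np.sin(r)/r,np.cos(r)])*[1,-1,-1]
    T=i['T_tool_cam'];o=Rt.apply(T[:3,3])+s['tcp_pos'];w=Rt.apply(T[:3,:3]@v);P=o+w*(112-o[2])/w[2];print(u,st[j,4],P,L.apply(P-[x,y,0]))
tk=ray(np.load('keys.npy')[1],112);print('top',tk,L.apply(tk-[x,y,0]),'model kx,ky',kx,ky)
E
```

```text
t 10.4 tcp [572.92   8.95 204.91] in reader [-193.68   -4.3   204.91] F reader [ 0.44  0.31 -0.29] w 0.1
tool axes in reader
 [[ 1.   -0.01  0.01]
 [-0.01 -1.    0.  ]
 [ 0.01 -0.   -1.  ]]
[238.51 110.41] 477 [656.1   16.61 112.  ] [-114.45   22.16  112.  ]
[240.   8.] 1 [731.71  -2.52 112.  ] [-36.47  20.81 112.  ]
top [656.23  19.31 112.  ] [-114.94   24.82  112.  ] model kx,ky -113.19136608938858 25.042212357120967
```

View pics/e.png

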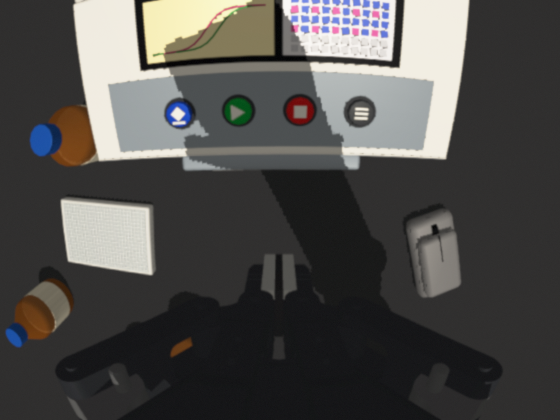

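The wrist view shows the tray panel flush with the reader, with the green key at (110,238). Next I'll tilt the tool to the deck normal and hover over the key.

arm_command:
  increments:
    - [[0,0,0],[0,0.0713,0],1]
    - [[0,0,0],[0,0.0713,0],1]
    - [[0.048,-0.028,0],[0,0,0],1]
    - [[0.048,-0.027,0],[0,0,0],1]
    - [[0,0,0.06],[0,0,0],1]
    - [[0,0,0.06],[0,0,0],1]
    - [[0,0,0],[0,0,0],1]

```text
t: 11.32
tcp_pos: [636.7, 19.8, 154.7]
tcp_rot: [3.05, -0.366, 0.447]
ft_force: [0.1, 0.8, 0.0]
width: -0.1
grip_force: 0.0
```

```bash
cat > k.py <<'E'
from h import *
s,L,Rt=rel()
x,y,a,kx,ky=np.load('pose.npy')
P=L.inv().apply([-114.7,23.3,112])+[x,y,0]
print('key in tool, mm',Rt.inv().apply(P-s['tcp_pos']))
E
python3 k.py; python3 -c "
from h import *
im=imaging.get_image('wrist');cv2.imwrite('pics/f.png',im)"
```

```text
t 11.32 tcp [636.7   19.77 154.66] in reader [-134.06   20.81  154.66] F reader [-0.04  0.82  0.01] w -0.1
tool axes in reader
 [[ 0.96 -0.01  0.29]
 [-0.01 -1.   -0.01]
 [ 0.29  0.   -0.96]]
key in tool, mm [ 6.28 -2.77 46.4 ]
```

View pics/f.png

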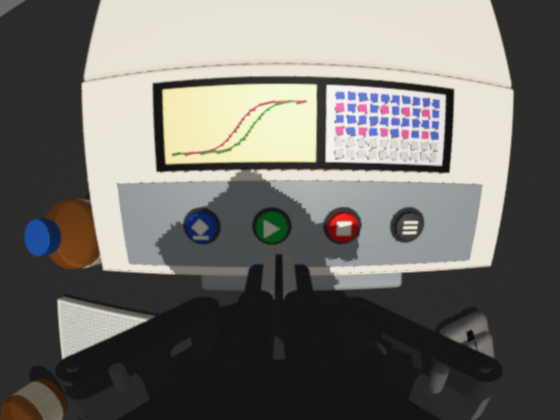

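Green key is at (226,272) and the fingers at column 279, so I'll shift slightly and approach.

arm_command:
  increments:
    - [[0.0126,-0.0055,0],[0,0,0],1]
    - [[0,0,0.03],[0,0,0],1]
    - [[0,0,0.03],[0,0,0],1]
    - [[0,0,0.01],[0,0,0],1]
    - [[0,0,0],[0,0,0],1]

```text
t: 12.0
tcp_pos: [655.7, 19.1, 126.6]
tcp_rot: [3.05, -0.366, 0.457]
ft_force: [-0.4, -0.2, -0.3]
width: 0.2
grip_force: 0.0
```

```bash
python3 k.py; python3 -c "
from h import *
im=imaging.get_image('wrist');cv2.imwrite('pics/g.png',im)"
```

```text
t 12.0 tcp [655.66  19.07 126.56] in reader [-115.43   24.46  126.56] F reader [-0.31 -0.33 -0.3 ] w 0.2
tool axes in reader
 [[ 0.96 -0.01  0.29]
 [-0.01 -1.   -0.  ]
 [ 0.29  0.   -0.96]]
key in tool, mm [-3.55  1.15 14.14]
```

View pics/g.png

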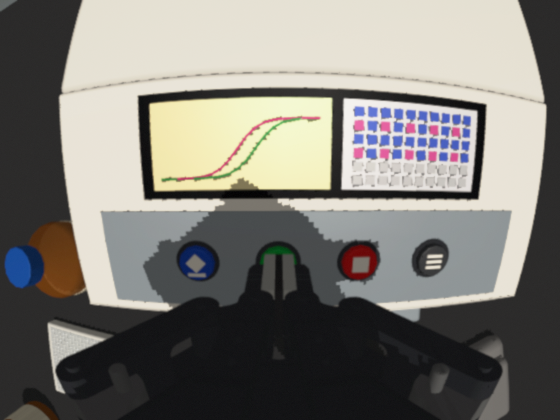

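The fingers are centred over the green key, column 279. I'll correct x and descend in small steps.

arm_command:
  increments:
    - [[-0.006,0,0.008],[0,0,0],1]
    - [[0,0,0.008],[0,0,0],1]
    - [[0,0,0],[0,0,0],1]

```text
t: 12.42
tcp_pos: [655.4, 19.3, 118.6]
tcp_rot: [3.05, -0.366, 0.458]
ft_force: [1.1, 0.3, 0.2]
width: 0.2
grip_force: 0.0
```

arm_command:
  increments:
    - [[0,0,0.004],[0,0,0],1]
    - [[0,0,0.002],[0,0,0],1]

```text
t: 12.68
tcp_pos: [656.5, 19.1, 116.0]
tcp_rot: [3.05, -0.366, 0.459]
ft_force: [-0.2, -0.0, -0.5]
width: 0.2
grip_force: 0.0
```

arm_command:
  increments:
    - [[0,0,0.002],[0,0,0],1]
    - [[0,0,0.002],[0,0,0],1]

```text
t: 12.92
tcp_pos: [657.0, 19.0, 114.1]
tcp_rot: [3.05, -0.366, 0.459]
ft_force: [0.8, 0.3, 0.4]
width: -0.2
grip_force: 0.0
```

```bash
python3 k.py
```

```text
t 12.93 tcp [657.04  18.98 114.15] in reader [-114.07   24.69  114.15] F reader [0.69 0.51 0.41] w -0.2
tool axes in reader
 [[ 0.96 -0.01  0.29]
 [-0.01 -1.   -0.  ]
 [ 0.29  0.   -0.96]]
key in tool, mm [-1.22  1.39  1.87]
```

arm_command:
  increments:
    - [[0,0,0.002],[0,0,0],1]
    - [[0,0,0.002],[0,0,0],1]

```text
t: 13.18
tcp_pos: [657.6, 18.8, 112.2]
tcp_rot: [3.05, -0.366, 0.459]
ft_force: [0.1, -0.6, -0.1]
width: -0.2
grip_force: 0.0
```

arm_command:
  increments:
    - [[0,0,0.002],[0,0,0],1]
    - [[0,0,0],[0,0,0],1]

```text
t: 13.42
tcp_pos: [657.8, 18.8, 111.4]
tcp_rot: [3.05, -0.366, 0.459]
ft_force: [-1.1, -0.0, 0.9]
width: -0.3
grip_force: 0.9
```

arm_command:
  increments:
    - [[0,0,0.002],[0,0,0],1]
    - [[0,0,0],[0,0,0],1]

```text
t: 13.68
tcp_pos: [658.1, 18.7, 110.4]
tcp_rot: [3.05, -0.366, 0.459]
ft_force: [-2.0, 0.5, 2.5]
width: 0.0
grip_force: 1.3
```

arm_command:
  increments:
    - [[0,0,0.002],[0,0,0],1]
    - [[0,0,0],[0,0,0],1]

```text
t: 13.92
tcp_pos: [658.4, 18.6, 109.4]
tcp_rot: [3.05, -0.366, 0.459]
ft_force: [-2.2, 0.2, 2.9]
width: 0.1
grip_force: 1.6
```

arm_command:
  increments:
    - [[0,0,0.002],[0,0,0],1]
    - [[0,0,0],[0,0,0],1]

```text
t: 14.18
tcp_pos: [658.7, 18.6, 108.4]
tcp_rot: [3.05, -0.366, 0.459]
ft_force: [-1.9, 0.3, 3.8]
width: 0.0
grip_force: 2.0
```

arm_command:
  increments:
    - [[0,0,0.002],[0,0,0],1]
    - [[0,0,0],[0,0,0],1]

```text
t: 14.42
tcp_pos: [658.9, 18.6, 108.1]
tcp_rot: [3.05, -0.366, 0.459]
ft_force: [-5.4, -0.3, 7.3]
width: 0.2
grip_force: 4.4
```

The key has bottomed: the force jumped to about 9 N. Now retracting clear.

arm_command:
  increments:
    - [[0,0,-0.006],[0,0,0],1]
    - [[0,0,-0.02],[0,0,0],1]
    - [[0,0,-0.05],[0,0,0],1]
    - [[0,0,-0.06],[0,0,0],1]
    - [[0,0,-0.06],[0,0,0],1]
    - [[0,0,-0.06],[0,0,0],1]
    - [[0,0,0],[0,0,0],1]
    - [[0,0,0],[0,0,0],1]

```text
t: 15.42
tcp_pos: [622.0, 27.2, 229.1]
tcp_rot: [3.05, -0.366, 0.457]
ft_force: [-0.0, -0.5, -0.1]
width: -0.1
grip_force: 0.0
```

```bash
python3 k.py; python3 -c "
from h import *
im=imaging.get_image('wrist');cv2.imwrite('pics/i.png',im)"
```

```text
t 15.43 tcp [622.01  27.16 229.06] in reader [-150.04   24.65  229.06] F reader [ 0.1  -0.51 -0.13] w -0.1
tool axes in reader
 [[ 0.96 -0.01  0.29]
 [-0.01 -1.   -0.  ]
 [ 0.29  0.   -0.96]]
key in tool, mm [ -0.55   0.98 122.28]
```

View pics/i.png

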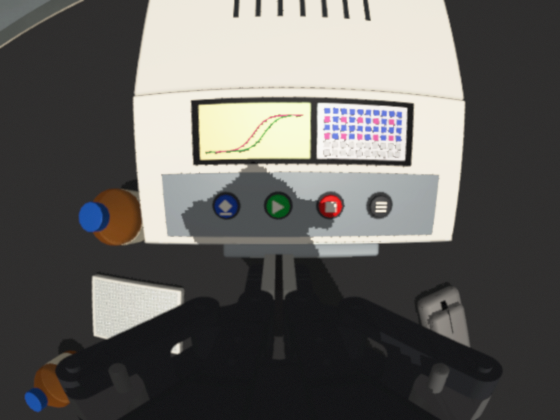

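The tray panel is home at row 250, all four keys are up at row 206, the plate, mouse and bottle look undisturbed, and the hand is clear.

```bash
python3 -c "
from bench import sign_off
print(sign_off())"
```

```text
the job is handed in; nothing more can be done
None
```

I pushed the tray home to its stop and pressed the green key until it bottomed. It came back up, the hand was drawn clear, and the job was handed in at about 15 s; no verdict was returned.

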